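# Half-press the shutter for a product photo

### The arm

A 7-joint arm with a two-finger parallel gripper is mounted at the origin on a cart in front of the work surface, level with it; the furniture and walls round the work are solid. World frame = base frame: x ahead of the robot, y to its left, z up, the work surface at z = 0. Lengths are in mm, angles in rad, forces in N, time in s.
With the tool pointing down it reaches from about 400 to 750 mm from the base axis. Payload 19.5 kg.
Tool frame: the origin (TCP) lies at the very end of the fingers, on their centre line; the grasp point (between the pads) lies 19 mm behind it; z points along the fingers, y is the line along which they close (so a half turn about z gives the same grasp; the last joint's range is limited). The gripper opens to 85 mm and grips with 20 to 120 N. Pads are 22 mm wide; open, the fingers measure 114 mm over their backs; the gripper's body (76 mm by 85 mm) begins 54 mm behind the grasp point. The pads swing forward as they close: fully open they stand 13 mm farther back than shut.
Start: joints at [-1.229, 0.707, -0.028, 1.485, 0.022, 0.951, -0.075], TCP at [215.293, 533.145, 231.268] pointing down, gripper open.
Joint ranges: [-2.71, 2.71], [-0.32, 2.16], [-1.57, 1.52], [0, 2.45], [-1.46, 4.6], [0, 2.02], [-2.83, 2.83]. Speed limits (rad/s): [1.89, 1.89, 2.57, 2.57, 3.01, 3.01, 3.01].

### API

Orientations are given as a unit quaternion [w, x, y, z].
In Python, from workcell import arm, optics gives the robot as it stands.
- The arm moves only by the tool drive_tool, never from a script. Its argument "deltas" is a list of rows, each an object of numbers: "dx", "dy", "dz": the shift along the tool's x, y, z normalised to -1 to 1, where 1 is 0.2 m; "ax", "ay", "az": the turn, a rotation vector about the tool's x, y, z normalised to -1 to 1, where 1 is 90 degrees; "grip": the opening, from 0 (shut) to 1 (fully open). In form: [{"dx": .., "dy": .., "dz": .., "ax": .., "ay": .., "az": .., "grip": ..}, ...]. A call has 1 to 20 rows; each row is the pose to reach, as a shift and turn from the pose commanded when the call began, along the tool's axes at that moment; what a row does not reach only later rows make up. A row lasts 1/10 s, in which the tool goes at most 50 mm and 8.59 degrees, less where a joint would pass 70% of its speed; a pose out of reach is approached as far as the arm can. A call with a number of a shift or a turn outside -1 to 1 is refused whole. A call with a gripper value outside its range is refused whole. The fingers move at their own pace and stop on an object; "force" is the grip in N (left out, the last holds). Time passes only in rows, so rows that repeat a pose let the fingers close. It gives the time, the measured TCP pose, the force, the opening and the grip force at its end, in the units of the state.
- arm.observe(): the state, without advancing time (a new reading comes with each control period).
- optics.get_image(name): name is "side" or "top" or "wrist"; returns the picture (384x512x3 uint8, blue, green, red); there is no depth.
- optics.calibration(name): a dict with "mtx" (3x3 intrinsics, pixels), "R" (3x3) and "t" (3): a world point X has camera coordinates R X + t. Camera axes: x right, y down, z forward; pixel columns grow to the right and rows downward; lengths in mm; the calibration is good to about 2 mm. The wrist camera is an equidistant fisheye: a pixel r from the principal point sees the ray r / f radians off the axis. A picture is of the moment at which its call begins: read the wrist's pose just before it. calibration takes no time and is no camera call; for the wrist camera it gives the pose at the moment of the call.
- arm.job_done(): hands the job in; it is judged then, once.
The state is a dict: "time": time; "joint_positions": joint angles; "qd": joint speeds; "effort": joint torques, N m; "eef_pos": TCP position; "tcp_rot": TCP orientation; "wrist_force": force on the tool from outside, world axes, zero at the start; "moment": the same for the moment, N m; "width": finger opening in mm; "grip_force": force on a finger pad.
Only numpy, scipy, OpenCV 4.12 (cv2) and the standard library are available. Lean on these libraries where they do the work, as an engineer would, in place of code of your own. Each camera call takes 0.05 s, during which the arm holds its last target. There are 200 camera calls.

### The job

Get the red stapler ready for its photo: stand it upright along the top of the narrow white plinth, centred and lined up with it (either way round), and let go of it. Then press the sprung shutter paddle half-way down, so that its white pointer is level with the green mark, and finish while still holding it there; never push it on to the red mark, which takes the picture. Leave the roll of tape, the mouse and the keys where they are.

Things in the scene. Friction and masses are not known exactly. Their poses are not given: they have to be found in the camera images.
- stapler_center (a point): Loose red and black stapler, 138 x 40 x 48 mm, 0.15 to 0.28 kg, standing on its base. This point is its centre, 24 mm above its underside; x along its length, z up. The base is 40 mm wide, 7 mm thick; above it the arm (fixed shut) is 22 mm wide, 18 to 45 mm above the underside: grip across the arm (along y) at the middle of its length.
- stapler: The same stapler; origin at the centre of its underside, x along its length, z up.
- plinth_top (a point): Centre of the top face of the narrow white display plinth, fixed to the desk, 45 mm above it. The top is dark rubber, 28 mm wide (x) and 110 mm long (y); the stapler's length goes along this y. A foot 80 x 130 x 8 mm lies round its bottom.
- plinth: The plinth; origin on the desk under its centre, long along y, z up.
- release: Shutter release, fixed to the desk: black base 136 x 76 x 22 mm with a sprung aluminium paddle whose nose points to -x. Origin at the centre of the base's underside. Beside the nose (+y side, 31 mm off the middle) a grey post 56 mm high carries a green mark (44 to 54 mm above the desk, half-way) and a red one (26 to 38 mm, bottom).
- press_pad (a point): Centre of the upper face of the orange round pad (32 mm across) near the paddle's nose, the place to press, 80 mm from the hinge; moves with the paddle. It lies 70 mm above the desk at rest, 56 mm half-way, 42 mm at the bottom stop.
- paddle (a joint): Angle the paddle (100 x 40 x 12 mm) is pressed: 0 at rest, sloping up to its nose by 0.25 rad; 0.18 half-way, its white pointer level with the middle of the green mark; 0.36 rad at the bottom stop. Hinge axis: along the release's y, at x = +45 mm, 42 mm above the desk. The spring returns it; pressing down on the pad takes about 2.5 N to start, 6.5 N half-way, 11 N at the bottom.
- camera: Compact camera on a small tripod, fixed, 114 mm high and 104 mm wide, its lens facing -x towards the plinth; keep clear. Origin on the desk under its centre.
- tape_center (a point): Roll of tan masking tape lying flat, 103 x 99 x 24 mm, loose bystander; its centre.
- mouse_center (a point): Dark computer mouse, 106 x 62 x 34 mm, loose bystander; its centre.
- keys_center (a point): Small bunch of keys on a brown fob, 56 x 128 x 8 mm, loose bystander; its centre.
There are look-alikes about, which are no part of the job. There is more than one size of the plinth; the job needs the larger.

How it is judged (in metres and radians):
On the way, in this order (a step that is already met when the one before it is completed fails the run):
1. the stapler stands on the plinth, centred, lined up and let go (x of stapler_center in the frame of plinth_top between -0.012 and 0.012 m and y of stapler_center in the frame of plinth_top between -0.025 and 0.025 m and z of stapler_center in the frame of plinth_top between 0.019 and 0.029 m and angle between stapler_center's own z axis and vertical below 0.12 rad and angle between the x axis of stapler_center and the y axis of plinth_top, either way round below 0.21 rad and contact force between stapler and plinth above 0.5 N and contact force between each of the arm, the fingers and stapler below 0.1 N and linear speed of stapler below 0.02 m/s), for 0.3 s.
2. with the stapler standing there, the robot holds the paddle half-way down for half a second (all of step 1 and value of joint paddle between 0.13 and 0.23 rad and contact force between any of the fingers, the arm and paddle above 1 N), for 0.5 s.
At the end, for the whole second after the job is handed in: The stapler stands upright (0.12 rad), at rest and untouched on the plinth, within 12 mm across and 25 mm along of its middle and 0.21 rad of its direction; the robot presses the paddle (over 1 N) and keeps it between 0.13 and 0.23 rad (all of step 2); the arm keeps its last pose, push and grip.
It fails at once if the paddle is pushed on to the red mark (beyond 0.30 rad): the picture is taken (value of joint paddle above 0.3 rad).
It fails at once if the roll of tape is shifted by more than 20 mm (distance of tape_center from where it was at the start of the episode above 0.02 m).
It fails at once if the mouse is shifted by more than 20 mm (distance of mouse_center from where it was at the start of the episode above 0.02 m).
It fails at once if the bunch of keys is shifted by more than 20 mm (distance of keys_center from where it was at the start of the episode above 0.02 m).
It also fails if it takes over 42 s, if anything falls off the work surface, if the arm or the gripper's body presses on something with over 40 N, if the wrist force passes 120 N, or if a joint passes its speed limit or range.

## Working session

There is one attempt and no reset: what is moved stays moved. The work goes in short steps, Python scripts to look and compute and a tool call to move; the robot and the scene stay as the last step left them, time stands still between calls to the robot, and variables do not carry over. Pictures are saved under pics/ and viewed, at most 10 in all, crops included, and the job is handed in when it is done.

Besides the shell and the picture viewer there is one more tool, called as name([rows], argument=value, ...), one row to a line, values as JSON. drive_tool: Moves the arm, as the interface text tells. Scaled input: -1 to 1 covers 0.2 m each way for a shift and 90 degrees each way for a turn. Its arguments: {"type":"object","properties":{"deltas":{"type":"array"},"force":{"type":"number"}},"required":["deltas"]}

```bash
mkdir -p pics; ls; python3 - <<'E'
from workcell import arm, optics
import cv2, numpy as np
s=arm.observe(); print({k:np.round(v,3).tolist() for k,v in s.items()})
for n in("top","side","wrist"):
    c=optics.calibration(n); print(n,np.round(c["mtx"],1).tolist(),np.round(c["R"],3).tolist(),np.round(c["t"],1).tolist(),(-np.array(c["R"]).T@c["t"]).round())
    cv2.imwrite(f"pics/{n}0.png",optics.get_image(n))
a=[cv2.imread(f"pics/{n}0.png") for n in("top","side")]
for n,i in zip(("top","side"),a): cv2.imwrite(f"pics/{n}0b.png",cv2.resize(i,(800,600)))
E
```

```text
pics
{'time': 0.0, 'joint_positions': [-1.229, 0.707, -0.028, 1.485, 0.022, 0.951, -0.075], 'qd': [-0.001, -0.001, -0.002, -0.001, -0.0, -0.001, 0.0], 'effort': [-0.001, -88.324, 1.235, -23.615, 0.017, 0.007, -0.0], 'eef_pos': [215.228, 532.909, 230.823], 'tcp_rot': [-0.0, 0.191, 0.982, -0.001], 'wrist_force': [0.078, -0.042, -0.4], 'moment': [0.003, -0.013, 0.058], 'grip_force': 0.0, 'width': 85.164}
top [[353.5, 0.0, 254.9], [0.0, 353.5, 196.8], [0.0, 0.0, 1.0]] [[-0.006, -1.0, -0.001], [-0.996, 0.006, -0.083], [0.083, 0.0, -0.997]] [-12.4, 605.6, 990.9] [ 521.  -17. 1038.]
side [[426.2, 0.0, 253.2], [0.0, 426.2, 194.1], [0.0, 0.0, 1.0]] [[0.452, -0.892, -0.003], [-0.786, -0.397, -0.474], [0.422, 0.217, -0.88]] [-284.6, 502.6, 1314.0] [ -31. -339. 1394.]
wrist [[297.3, 0.0, 259.4], [0.0, 297.3, 193.5], [0.0, 0.0, 1.0]] [[0.375, 0.927, -0.001], [0.881, -0.356, 0.312], [0.289, -0.118, -0.95]] [-574.0, -39.1, 381.8] [140. 563. 374.]
```

View pics/top0b.png

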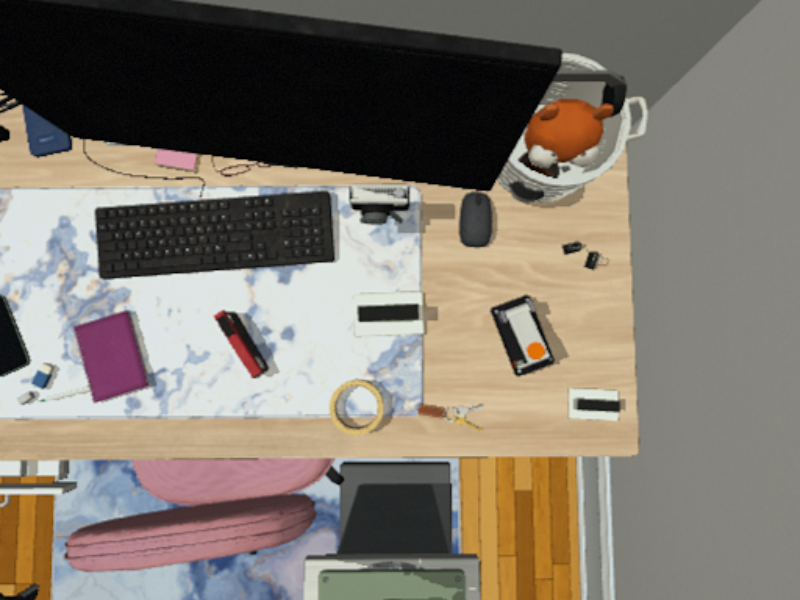

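View pics/side0b.png

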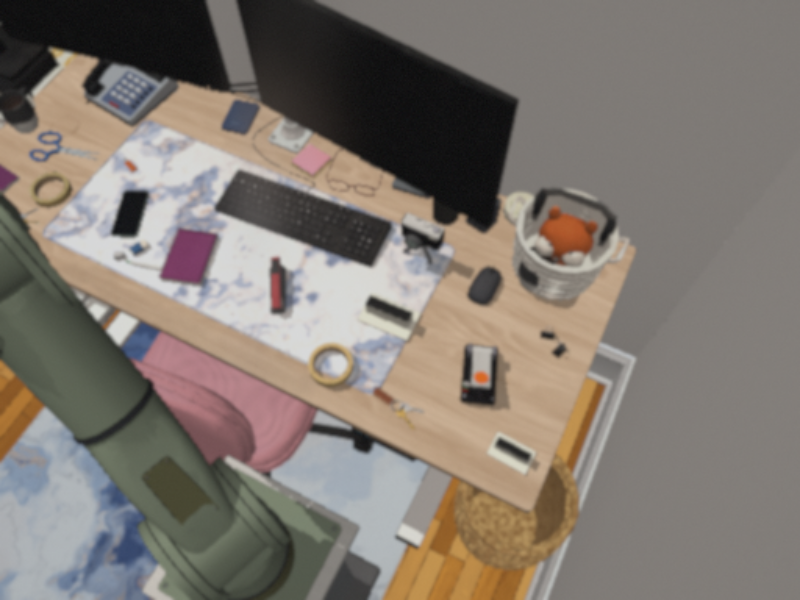

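The top view (800x600) shows the stapler at (242,343), the large plinth at (389,313), the release pad at (536,351), the mouse at (476,219), the tape at (357,406), the keys at (450,413) and the camera at (378,205).

Possible mix-ups:
- **Stapler:** it is the only red and black one; the red-brown fob at (432,410) belongs to the keys.
- **Plinth:** large at (389,313), small at (597,405). I choose the large one.
- **Orange:** the pad at (536,351), against the toy at (565,130).
- **Tape:** the second roll, side view (50,188), is irrelevant.

```bash
cat > h.py <<'E'
import cv2, numpy as np
from workcell import arm, optics
def ray(c,n,uv):
    K=np.array(c["mtx"]);R=np.array(c["R"]);t=np.array(c["t"])
    d=np.array([(uv[0]-K[0,2])/K[0,0],(uv[1]-K[1,2])/K[1,1]])
    if n=="wrist":
        r=np.hypot(*d); v=np.array([*(d/max(r,1e-9)*np.sin(r)),np.cos(r)])
    else: v=np.array([*d,1.])
    return -R.T@t, R.T@v
def plane(c,n,uv,z):
    o,v=ray(c,n,uv); return o+v*(z-o[2])/v[2]
def blobs(m,amin=30):
    cs,_=cv2.findContours(m.astype(np.uint8),cv2.RETR_EXTERNAL,cv2.CHAIN_APPROX_NONE)
    return sorted([c for c in cs if cv2.contourArea(c)>amin],key=cv2.contourArea,reverse=True)
def rectw(cam,n,c,z):
    P=np.array([plane(cam,n,p,z)[:2] for p in c[:,0]],np.float32)
    (x,y),(w,h),a=cv2.minAreaRect(P); b=cv2.boxPoints(((x,y),(w,h),a))
    e=max([b[1]-b[0],b[2]-b[1]],key=np.linalg.norm)
    return np.round([x,y,max(w,h),min(w,h)],1), round(float(np.degrees(np.arctan2(e[1],e[0])))%180,1)
E
python3 - <<'E'
from h import *
im=cv2.imread("pics/top0.png");cam=optics.calibration("top")
hsv=cv2.cvtColor(im,cv2.COLOR_BGR2HSV);H,S,V=cv2.split(hsv)
def roi(x0,y0,x1,y1):
    m=np.zeros(H.shape,bool);s=.64;m[int(y0*s):int(y1*s),int(x0*s):int(x1*s)]=1;return m
red=((H<6)|(H>172))&(S>130)&roi(195,295,290,390)
stap=(red|((V<70)))&roi(205,300,280,385)
dark=(V<60)
T=[("red",red,45),("stap",stap,35),("plinth",dark&roi(350,290,428,338),45),("small",dark&roi(565,385,625,425),45),
("pad",(H>5)&(H<18)&(S>200)&roi(510,330,560,370),70),("base",dark&roi(480,285,560,385),22),("mouse",dark&roi(450,180,500,255),20),
("tape",(H>12)&(H<28)&(S>80)&roi(325,370,392,440),24),("cam",dark&roi(340,180,415,225),60)]
for n,m,z in T:
    for c in blobs(m,20)[:2]: print(n,rectw(cam,"top",c,z),cv2.boundingRect(c))
side=cv2.imread("pics/side0.png")
a=cv2.resize(im[175:300,120:380],(800,385)); b=cv2.resize(im[180:275,300:420],(400,317))
cv2.imwrite("pics/crop.png",a)
E
```

```text
red (array([541.2, 272.2, 131.9,  21.6]), 32.9) (138, 199, 30, 42)
stap (array([544.5, 268.7, 134.9,  35.9]), 32.0) (138, 199, 34, 43)
plinth (array([595. ,   2.1, 104.6,  25.5]), 91.9) (230, 195, 38, 11)
small (array([ 428.2, -369.5,   69.4,   16.5]), 88.1) (370, 256, 26, 7)
pad (array([ 524.4, -254.9,   24.7,   24.5]), 89.6) (338, 220, 10, 10)
base (array([ 566.4, -219.4,  125.3,   65.2]), 175.7) (315, 189, 24, 44)
base (array([ 495.9, -263.9,   74.6,   14.5]), 104.2) (329, 230, 26, 10)
mouse (array([ 770.6, -162.6,   98.5,   55.6]), 179.1) (295, 124, 20, 34)
mouse (array([ 837.9, -156.5,   82.6,   18.1]), 89.6) (288, 115, 29, 7)
tape (array([425.1,  59.7, 116.1,  98.1]), 89.6) (208, 243, 42, 36)
cam (array([775.4,  15.7, 101.7,  36. ]), 91.2) (225, 129, 37, 14)
```

View pics/crop.png

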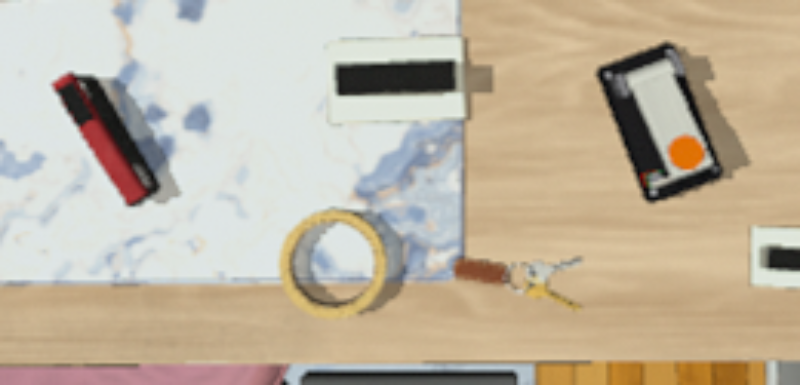

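The crop confirms an upright red stapler, crop (105,140), and the large plinth, crop (395,78), with a rubber top of about 105x26 mm at z=45. The stapler is at about (541,272) with its axis at 33°, and the plinth at about (595,2). I'll head for the stapler in two calls.

drive_tool([
  {"dx":-1,"dy":-0.3,"dz":0.2,"az":0.7,"grip":1},
  {"dx":-1,"dy":-0.3,"dz":0.2,"az":0.7,"grip":1},
  {"dx":-1,"dy":-0.3,"dz":0.2,"az":0.7,"grip":1},
  {"dx":-1,"dy":-0.3,"dz":0.2,"az":0.7,"grip":1},
  {"dx":-1,"dy":-0.3,"dz":0.2,"az":0.7,"grip":1},
  {"dx":-1,"dy":-0.3,"dz":0.2,"az":0.7,"grip":1},
  {"dx":-1,"dy":-0.3,"dz":0.2,"az":0.7,"grip":1},
  {"dx":-1,"dy":-0.3,"dz":0.2,"az":0.7,"grip":1},
  {"dx":-1,"dy":-0.3,"dz":0.2,"az":0.7,"grip":1},
])

```text
invalid input
```

```bash
cat >> h.py <<'E'
from scipy.spatial.transform import Rotation as Ro
def go(p,ydeg):
    s=arm.observe(); w,x,y,z=s["tcp_rot"]; R=Ro.from_quat([x,y,z,w])
    a=np.radians(ydeg); yy=np.array([np.cos(a),np.sin(a),0]);zz=np.array([0,0,-1.]);xx=np.cross(yy,zz)
    T=Ro.from_matrix(np.c_[xx,yy,zz]); d=R.inv().apply(np.array(p)-s["eef_pos"])/200
    r=(R.inv()*T).as_rotvec()/(np.pi/2)
    print("t",round(s["time"],2),"pos",np.round(s["eef_pos"],1),"ydeg",np.round(np.degrees(np.arctan2(*R.apply([0,1,0])[1::-1])),1),"F",np.round(s["wrist_force"],1),"w",round(s["width"],1),"g",round(s["grip_force"],1))
    print("d",np.round(d,3),"a",np.round(r,3))
E
python3 -c "
from h import *
go([541,271,150],-57.5)"
```

```text
t 0.15 pos [215.2 533.  231. ] ydeg 68.0 F [ 0.5  0.8 -0.5] w 85.2 g 0.0
d [-2.001 -0.604  0.405] a [-0.000e+00  1.000e-03  1.395e+00]
```

drive_tool([
  {"dx":-0.98,"dy":-0.3,"dz":0.2,"ax":0.0,"ay":0.0,"az":0.7,"grip":1.0},
  {"dx":-0.98,"dy":-0.3,"dz":0.2,"ax":0.0,"ay":0.0,"az":0.7,"grip":1.0},
  {"dx":-0.98,"dy":-0.3,"dz":0.2,"ax":0.0,"ay":0.0,"az":0.7,"grip":1.0},
  {"dx":-0.98,"dy":-0.3,"dz":0.2,"ax":0.0,"ay":0.0,"az":0.7,"grip":1.0},
  {"dx":-0.98,"dy":-0.3,"dz":0.2,"ax":0.0,"ay":0.0,"az":0.7,"grip":1.0},
  {"dx":-0.98,"dy":-0.3,"dz":0.2,"ax":0.0,"ay":0.0,"az":0.7,"grip":1.0},
  {"dx":-0.98,"dy":-0.3,"dz":0.2,"ax":0.0,"ay":0.0,"az":0.7,"grip":1.0},
  {"dx":-0.98,"dy":-0.3,"dz":0.2,"ax":0.0,"ay":0.0,"az":0.7,"grip":1.0},
  {"dx":-0.98,"dy":-0.3,"dz":0.2,"ax":0.0,"ay":0.0,"az":0.7,"grip":1.0},
], force=40)

```text
time: 1.05
eef_pos: [374.4, 404.1, 191.1]
tcp_rot: [0.0, 0.676, 0.737, -0.0]
wrist_force: [0.4, 0.5, 0.2]
width: 85.7
grip_force: 0.0
```

```bash
python3 -c "
from h import *
go([541,271,150],-57.5)"
```

```text
t 1.05 pos [374.4 404.1 191.1] ydeg 5.0 F [0.4 0.5 0.2] w 85.7 g 0.0
d [-0.735  0.772  0.206] a [0.    0.    0.694]
```

drive_tool([
  {"dx":-0.735,"dy":0.77,"dz":0.2,"ax":0.0,"ay":0.0,"az":0.69,"grip":1.0},
  {"dx":-0.735,"dy":0.77,"dz":0.2,"ax":0.0,"ay":0.0,"az":0.69,"grip":1.0},
  {"dx":-0.735,"dy":0.77,"dz":0.2,"ax":0.0,"ay":0.0,"az":0.69,"grip":1.0},
  {"dx":-0.735,"dy":0.77,"dz":0.2,"ax":0.0,"ay":0.0,"az":0.69,"grip":1.0},
  {"dx":-0.735,"dy":0.77,"dz":0.2,"ax":0.0,"ay":0.0,"az":0.69,"grip":1.0},
  {"dx":-0.735,"dy":0.77,"dz":0.2,"ax":0.0,"ay":0.0,"az":0.69,"grip":1.0},
  {"dx":-0.735,"dy":0.77,"dz":0.2,"ax":0.0,"ay":0.0,"az":0.69,"grip":1.0},
  {"dx":-0.735,"dy":0.77,"dz":0.2,"ax":0.0,"ay":0.0,"az":0.69,"grip":1.0},
  {"dx":-0.735,"dy":0.77,"dz":0.2,"ax":0.0,"ay":0.0,"az":0.69,"grip":1.0},
])

```text
time: 1.95
eef_pos: [540.7, 271.2, 151.1]
tcp_rot: [0.0, 0.959, 0.285, -0.0]
wrist_force: [-0.0, 0.6, 0.8]
width: 85.0
grip_force: 0.0
```

```bash
python3 - <<'E'
from h import *
go([541,271,14],-57.5)
cam=optics.calibration("wrist"); im=optics.get_image("wrist"); cv2.imwrite("pics/w1.png",im)
H,S,V=cv2.split(cv2.cvtColor(im,cv2.COLOR_BGR2HSV))
red=((H<6)|(H>172))&(S>130)
for c in blobs(red,200)[:3]: print("red",rectw(cam,"wrist",c,45),cv2.boundingRect(c))
E
```

```text
t 1.95 pos [540.7 271.2 151.1] ydeg -56.9 F [-0.   0.6  0.8] w 85.0 g 0.0
d [0.001 0.002 0.686] a [0.    0.    0.007]
red (array([542.8, 277.3, 126. ,  21.4]), 32.3) (244, 112, 26, 137)
```

View pics/w1.png

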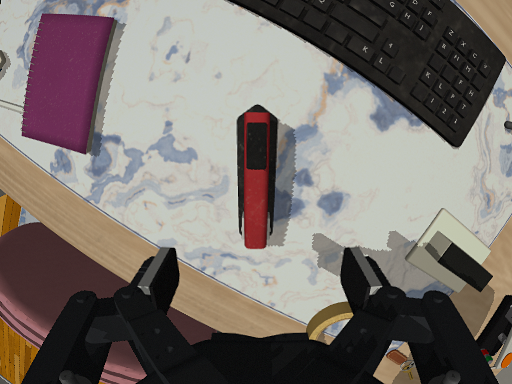

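The wrist view shows the stapler upright at columns 238–278, rows 105–249, centred between the fingers and aligned. I'll descend and grip.

drive_tool([
  {"dx":0.01,"dy":0.0,"dz":0.2,"ax":0.0,"ay":0.0,"az":0.01,"grip":1.0},
  {"dx":0.01,"dy":0.0,"dz":0.4,"ax":0.0,"ay":0.0,"az":0.01,"grip":1.0},
  {"dx":0.01,"dy":0.0,"dz":0.58,"ax":0.0,"ay":0.0,"az":0.01,"grip":1.0},
  {"dx":0.01,"dy":0.0,"dz":0.68,"ax":0.0,"ay":0.0,"az":0.01,"grip":1.0},
  {"dx":0.01,"dy":0.0,"dz":0.68,"ax":0.0,"ay":0.0,"az":0.01,"grip":0.6},
  {"dx":0.01,"dy":0.0,"dz":0.68,"ax":0.0,"ay":0.0,"az":0.01,"grip":0.3},
  {"dx":0.01,"dy":0.0,"dz":0.68,"ax":0.0,"ay":0.0,"az":0.01,"grip":0.1},
  {"dx":0.01,"dy":0.0,"dz":0.68,"ax":0.0,"ay":0.0,"az":0.01,"grip":0.1},
  {"dx":0.01,"dy":0.0,"dz":0.68,"ax":0.0,"ay":0.0,"az":0.01,"grip":0.1},
  {"dx":0.01,"dy":0.0,"dz":0.68,"ax":0.0,"ay":0.0,"az":0.01,"grip":0.1},
  {"dx":0.01,"dy":0.0,"dz":0.68,"ax":0.0,"ay":0.0,"az":0.01,"grip":0.1},
], force=40)

```text
time: 3.1
eef_pos: [542.8, 272.7, 16.5]
tcp_rot: [-0.0, 0.961, 0.276, 0.001]
wrist_force: [-2.1, 0.6, 10.8]
width: 21.3
grip_force: 39.3
```

```bash
python3 -c "
from h import *
go([595,2,120],0)"
```

```text
t 3.1 pos [542.8 272.7  16.5] ydeg -58.0 F [-2.1  0.6 10.8] w 21.3 g 39.3
d [-0.496  1.286 -0.519] a [ 0.    -0.001 -0.644]
```

drive_tool([
  {"dx":0.0,"dy":0.0,"dz":-0.1,"ax":0.0,"ay":0.0,"az":0.0,"grip":0.1},
  {"dx":0.0,"dy":0.0,"dz":-0.3,"ax":0.0,"ay":0.0,"az":0.0,"grip":0.1},
  {"dx":-0.04,"dy":0.1,"dz":-0.48,"ax":0.0,"ay":0.0,"az":-0.05,"grip":0.1},
  {"dx":-0.1,"dy":0.26,"dz":-0.52,"ax":0.0,"ay":0.0,"az":-0.14,"grip":0.1},
  {"dx":-0.17,"dy":0.44,"dz":-0.52,"ax":0.0,"ay":0.0,"az":-0.22,"grip":0.1},
  {"dx":-0.24,"dy":0.62,"dz":-0.52,"ax":0.0,"ay":0.0,"az":-0.31,"grip":0.1},
  {"dx":-0.31,"dy":0.8,"dz":-0.52,"ax":0.0,"ay":0.0,"az":-0.4,"grip":0.1},
  {"dx":-0.36,"dy":0.93,"dz":-0.52,"ax":0.0,"ay":0.0,"az":-0.49,"grip":0.1},
  {"dx":-0.39,"dy":1.0,"dz":-0.52,"ax":0.0,"ay":0.0,"az":-0.57,"grip":0.1},
  {"dx":-0.39,"dy":1.0,"dz":-0.52,"ax":0.0,"ay":0.0,"az":-0.64,"grip":0.1},
  {"dx":-0.39,"dy":1.0,"dz":-0.52,"ax":0.0,"ay":0.0,"az":-0.64,"grip":0.1},
])

```text
time: 4.2
eef_pos: [582.5, 60.7, 119.8]
tcp_rot: [0.0, 0.709, 0.705, 0.0]
wrist_force: [0.0, 0.7, -2.4]
width: 21.0
grip_force: 40.3
```

```bash
python3 - <<'E'
from h import *
go([595,2,120],0)
cam=optics.calibration("wrist"); im=optics.get_image("wrist"); cv2.imwrite("pics/w2.png",im)
H,S,V=cv2.split(cv2.cvtColor(im,cv2.COLOR_BGR2HSV))
for c in blobs((V<60),150)[:6]: print("dark",rectw(cam,"wrist",c,45),cv2.boundingRect(c))
E
```

```text
t 4.2 pos [582.5  60.7 119.8] ydeg -0.3 F [ 0.   0.7 -2.4] w 21.0 g 40.3
d [-0.293  0.064 -0.001] a [ 0.    -0.    -0.004]
dark (array([ 579.5, -105.6,  603.4,  257.9]), 179.7) (52, 246, 416, 138)
dark (array([734.6, 180.9, 137.5, 126.2]), 93.9) (374, 0, 124, 145)
dark (array([315.8,   4.6, 275.9,  84.4]), 65.9) (0, 131, 51, 183)
dark (array([796.3, -15. , 160.7, 122.7]), 86.6) (425, 193, 87, 127)
dark (array([580.9,  60.1,  77.2,  32.3]), 89.7) (238, 156, 43, 93)
dark (array([580.8,  81.3,  97.4,  55.2]), 89.7) (222, 114, 75, 123)
```

View pics/w2.png

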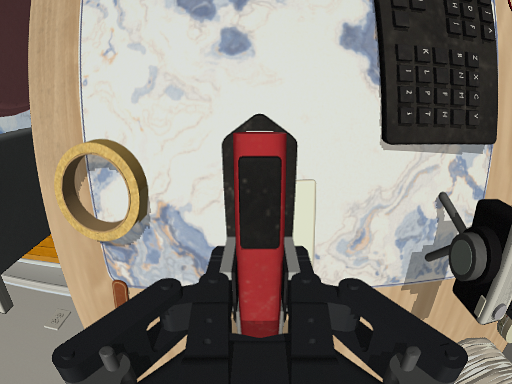

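Held squarely at columns 222–297, with the base tip at row 114; the foot's right edge shows at column 315. I'll cross-check the along-axis offset and the plinth's position from the side view.

```bash
python3 - <<'E'
from h import *
cam=optics.calibration("wrist")
print("tip z107",plane(cam,"wrist",(259,114),107).round(1),"red edge z148",plane(cam,"wrist",(259,132),148).round(1))
print("foot edge z8",plane(cam,"wrist",(315,215),8).round(1), "corner", plane(cam,"wrist",(315,180),8).round(1))
sc=optics.calibration("side");im=cv2.imread("pics/side0.png")
H,S,V=cv2.split(cv2.cvtColor(im,cv2.COLOR_BGR2HSV))
m=np.zeros(V.shape,bool);m[185:215,225:270]=1
for c in blobs((V<70)&m,20): print("plinth side",rectw(sc,"side",c,45),cv2.boundingRect(c))
m=np.zeros(V.shape,bool);m[228:255,290:325]=1
for c in blobs((H>5)&(H<18)&(S>180)&m,10): print("pad side",rectw(sc,"side",c,70),cv2.boundingRect(c))
# top: white foot of large plinth
tc=optics.calibration("top");im=cv2.imread("pics/top0.png");H,S,V=cv2.split(cv2.cvtColor(im,cv2.COLOR_BGR2HSV))
m=np.zeros(V.shape,bool);m[190:208,225:275]=1
g=(V<90)&m
print([ (rectw(tc,"top",c,45)) for c in blobs(g,20)])
E
```

```text
tip z107 [581.3 133.7 107. ] red edge z148 [581.3 128.8 148. ]
foot edge z8 [632.7  36.    8. ] corner [631.   70.1   8. ]
plinth side (array([595.9,   2.1, 100.2,  19.3]), 91.8) (236, 191, 26, 14)
pad side (array([ 527.2, -254.9,   17.1,   14.3]), 116.8) (305, 239, 6, 5)
[(array([595.2,   3. , 107.5,  26.9]), 91.8)]
```

drive_tool([
  {"dx":-0.1,"dy":0.02,"dz":0.0,"ax":0.0,"ay":0.0,"az":-0.02,"grip":0.1},
  {"dx":-0.22,"dy":0.05,"dz":0.0,"ax":0.0,"ay":0.0,"az":-0.02,"grip":0.1},
  {"dx":-0.31,"dy":0.066,"dz":0.08,"ax":0.0,"ay":0.0,"az":-0.02,"grip":0.1},
  {"dx":-0.31,"dy":0.066,"dz":0.18,"ax":0.0,"ay":0.0,"az":-0.02,"grip":0.1},
  {"dx":-0.31,"dy":0.066,"dz":0.24,"ax":0.0,"ay":0.0,"az":-0.02,"grip":0.1},
  {"dx":-0.31,"dy":0.066,"dz":0.24,"ax":0.0,"ay":0.0,"az":-0.02,"grip":0.1},
])

```text
time: 4.85
eef_pos: [594.4, 0.0, 70.1]
tcp_rot: [-0.001, 0.699, 0.715, -0.001]
wrist_force: [1.1, 0.6, -2.4]
width: 21.4
grip_force: 40.3
```

```bash
python3 - <<'E'
from h import *
go([595.5,-1,61.5],1.8)
cv2.imwrite("pics/s3.png",cv2.resize(optics.get_image("side")[130:240,180:330],(800,587),interpolation=cv2.INTER_CUBIC))
cam=optics.calibration("wrist"); cv2.imwrite("pics/w3.png",optics.get_image("wrist"))
E
```

```text
t 4.85 pos [594.4   0.   70.1] ydeg 1.4 F [ 1.1  0.6 -2.4] w 21.4 g 40.3
d [-0.005  0.006  0.043] a [-0.001 -0.    -0.005]
```

View pics/w3.png

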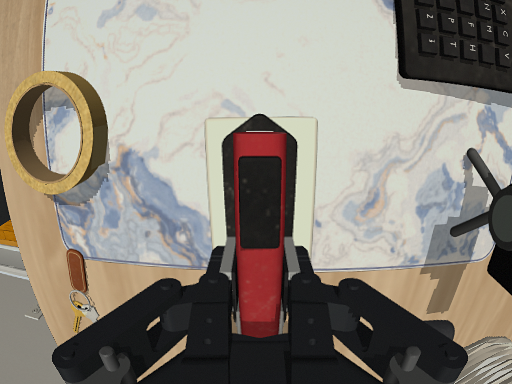

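The stapler is at columns 222–297 and the foot at 206–317, so it is centred to within about 1.5 mm. I'll lower it gently.

drive_tool([
  {"dx":-0.005,"dy":0.007,"dz":0.02,"ax":0.0,"ay":0.0,"az":-0.005,"grip":0.1},
  {"dx":-0.005,"dy":0.007,"dz":0.035,"ax":0.0,"ay":0.0,"az":-0.005,"grip":0.1},
  {"dx":-0.005,"dy":0.007,"dz":0.042,"ax":0.0,"ay":0.0,"az":-0.005,"grip":0.1},
  {"dx":-0.005,"dy":0.007,"dz":0.042,"ax":0.0,"ay":0.0,"az":-0.005,"grip":0.1},
])

```text
time: 5.35
eef_pos: [596.5, -1.8, 62.8]
tcp_rot: [-0.0, 0.696, 0.718, -0.0]
wrist_force: [0.8, -0.6, -2.4]
width: 20.9
grip_force: 40.3
```

drive_tool([
  {"dx":0.0,"dy":0.0,"dz":0.006,"ax":0.0,"ay":0.0,"az":0.0,"grip":0.1},
  {"dx":0.0,"dy":0.0,"dz":0.012,"ax":0.0,"ay":0.0,"az":0.0,"grip":0.1},
  {"dx":0.0,"dy":0.0,"dz":0.012,"ax":0.0,"ay":0.0,"az":0.0,"grip":0.1},
])

```text
time: 5.65
eef_pos: [596.7, -1.8, 61.5]
tcp_rot: [0.0, 0.696, 0.718, 0.0]
wrist_force: [-5.5, -0.3, 16.3]
width: 21.2
grip_force: 42.8
```

drive_tool([
  {"dx":0.0,"dy":0.0,"dz":-0.004,"ax":0.0,"ay":0.0,"az":0.0,"grip":0.1},
  {"dx":0.0,"dy":0.0,"dz":-0.004,"ax":0.0,"ay":0.0,"az":0.0,"grip":0.3},
  {"dx":0.0,"dy":0.0,"dz":-0.004,"ax":0.0,"ay":0.0,"az":0.0,"grip":0.5},
  {"dx":0.0,"dy":0.0,"dz":-0.004,"ax":0.0,"ay":0.0,"az":0.0,"grip":0.8},
  {"dx":0.0,"dy":0.0,"dz":-0.004,"ax":0.0,"ay":0.0,"az":0.0,"grip":0.8},
  {"dx":0.0,"dy":0.0,"dz":-0.1,"ax":0.0,"ay":0.0,"az":0.0,"grip":0.8},
  {"dx":0.0,"dy":0.0,"dz":-0.3,"ax":0.0,"ay":0.0,"az":0.0,"grip":0.8},
  {"dx":0.0,"dy":0.0,"dz":-0.5,"ax":0.0,"ay":0.0,"az":0.0,"grip":0.8},
  {"dx":0.0,"dy":0.0,"dz":-0.5,"ax":0.0,"ay":0.0,"az":0.0,"grip":0.8},
])

```text
time: 6.55
eef_pos: [598.4, -1.9, 165.2]
tcp_rot: [0.002, 0.696, 0.718, 0.002]
wrist_force: [0.1, -0.6, -1.1]
width: 68.2
grip_force: 0.0
```

```bash
python3 - <<'E'
from h import *
go([525,-255,160],0)
tc=optics.calibration("top");im=optics.get_image("top");cv2.imwrite("pics/t4.png",im)
cam=optics.calibration("wrist"); im=optics.get_image("wrist");cv2.imwrite("pics/w4.png",im)
H,S,V=cv2.split(cv2.cvtColor(im,cv2.COLOR_BGR2HSV))
for c in blobs(((H<6)|(H>172))&(S>130),200)[:2]: print("red",rectw(cam,"wrist",c,90),cv2.boundingRect(c))
E
```

```text
t 6.55 pos [598.4  -1.9 165.2] ydeg 1.9 F [ 0.1 -0.6 -1.1] w 68.2 g 0.0
d [-1.253 -0.408  0.023] a [0.004 0.    0.021]
red (array([594.8,   3. , 124.9,  21.5]), 91.9) (243, 117, 30, 152)
```

View pics/w4.png

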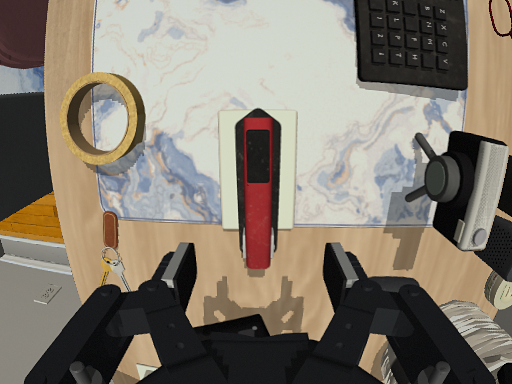

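The stapler is upright on the plinth at (595,3), angle 91.9°, columns 236–281 against the foot at 219–297. The tape, keys and camera are untouched. Next I move to the release with the fingers shut.

drive_tool([
  {"dx":-0.2,"dy":-0.06,"dz":0.0,"ax":0.0,"ay":0.0,"az":0.02,"grip":0.6},
  {"dx":-0.4,"dy":-0.13,"dz":0.0,"ax":0.0,"ay":0.0,"az":0.02,"grip":0.4},
  {"dx":-0.6,"dy":-0.2,"dz":0.0,"ax":0.0,"ay":0.0,"az":0.02,"grip":0.2},
  {"dx":-0.8,"dy":-0.27,"dz":0.0,"ax":0.0,"ay":0.0,"az":0.02,"grip":0.0},
  {"dx":-0.95,"dy":-0.37,"dz":0.0,"ax":0.0,"ay":0.0,"az":0.02,"grip":0.0},
  {"dx":-0.95,"dy":-0.37,"dz":0.0,"ax":0.0,"ay":0.0,"az":0.02,"grip":0.0},
])

```text
time: 7.25
eef_pos: [525.8, -198.7, 159.6]
tcp_rot: [-0.0, 0.709, 0.705, -0.002]
wrist_force: [0.5, 0.8, -0.5]
width: 0.1
grip_force: 0.0
```

```bash
python3 - <<'E'
from h import *
go([525.5,-255,110],0)
tc=optics.calibration("top");im=optics.get_image("top");cv2.imwrite("pics/t5.png",im)
H,S,V=cv2.split(cv2.cvtColor(im,cv2.COLOR_BGR2HSV))
m=np.zeros(V.shape,bool);m[175:225,220:290]=1
for c in blobs(((H<6)|(H>172))&(S>130)&m,20)[:2]: print("red top",rectw(tc,"top",c,90),cv2.boundingRect(c))
cv2.imwrite("pics/t5c.png",cv2.resize(im[170:270,300:400],(600,600),interpolation=cv2.INTER_CUBIC))
E
```

```text
t 7.25 pos [ 525.8 -198.7  159.6] ydeg -0.3 F [ 0.5  0.8 -0.5] w 0.1 g 0.0
d [-0.281  0.     0.249] a [-0.002  0.001 -0.003]
red top (array([ 5.960e+02, -5.000e-01,  1.296e+02,  2.320e+01]), 92.4) (225, 194, 49, 10)
```

View pics/t5c.png

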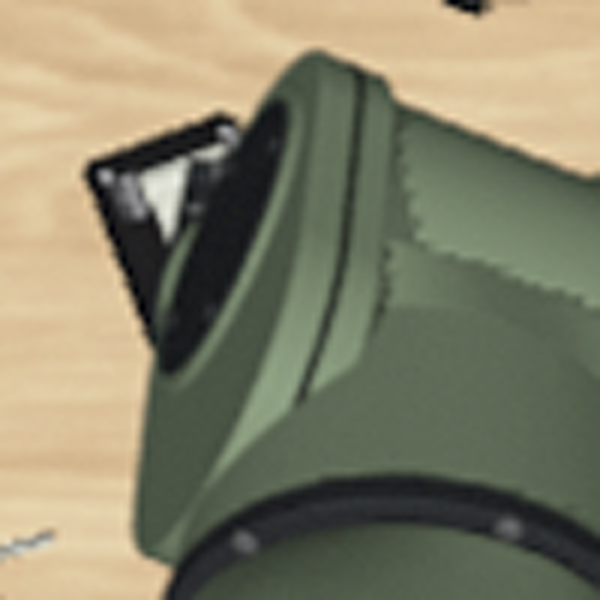

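The arm hides the pad (600x600 crop, release corner at (95,165)), but two earlier views agree on it, and the stapler is still at (596,0). I'll go above the pad and down to 85 mm.

drive_tool([
  {"dx":-0.14,"dy":0.0,"dz":0.0,"ax":0.0,"ay":0.0,"az":0.0,"grip":0.0},
  {"dx":-0.28,"dy":0.0,"dz":0.1,"ax":0.0,"ay":0.0,"az":0.0,"grip":0.0},
  {"dx":-0.28,"dy":0.0,"dz":0.25,"ax":0.0,"ay":0.0,"az":0.0,"grip":0.0},
  {"dx":-0.28,"dy":0.0,"dz":0.36,"ax":0.0,"ay":0.0,"az":0.0,"grip":0.0},
  {"dx":-0.28,"dy":0.0,"dz":0.36,"ax":0.0,"ay":0.0,"az":0.0,"grip":0.0},
  {"dx":-0.28,"dy":0.0,"dz":0.36,"ax":0.0,"ay":0.0,"az":0.0,"grip":0.0},
])

```text
time: 7.9
eef_pos: [529.1, -249.4, 88.6]
tcp_rot: [-0.0, 0.706, 0.708, -0.0]
wrist_force: [-0.4, 0.1, 0.7]
width: 0.5
grip_force: 0.0
```

```bash
python3 - <<'E'
from h import *
go([525.5,-255,70],0)
im=optics.get_image("side");cv2.imwrite("pics/s6.png",im)
cv2.imwrite("pics/s6c.png",cv2.resize(im[200:275,265:365],(800,600),interpolation=cv2.INTER_CUBIC))
E
```

```text
t 7.9 pos [ 529.1 -249.4   88.6] ydeg 0.1 F [-0.4  0.1  0.7] w 0.5 g 0.0
d [-0.028 -0.018  0.093] a [-0.    -0.     0.001]
```

View pics/s6c.png

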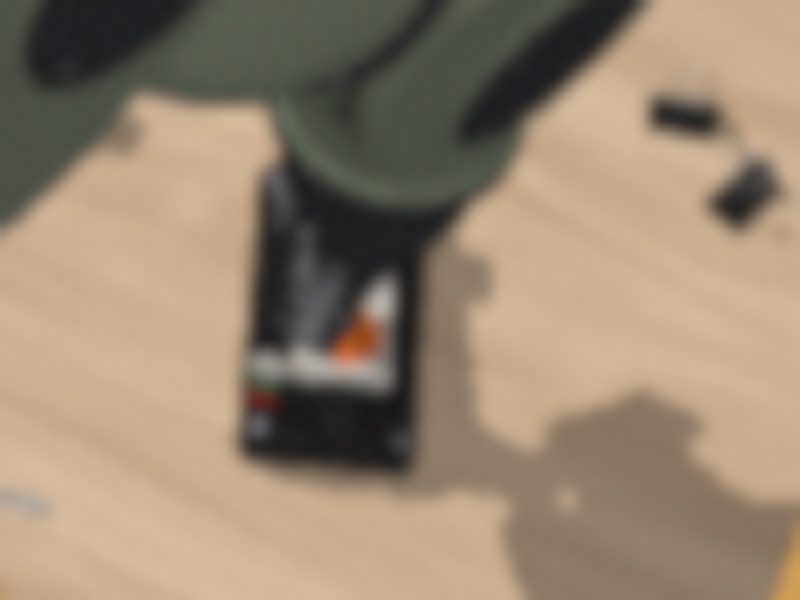

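The gripper is over the orange pad at crop (360,340), with the green mark at (265,378) and the red one at (262,400) on the post. I'll descend stepwise while watching the force.

drive_tool([
  {"dx":-0.025,"dy":-0.015,"dz":0.03,"ax":0.0,"ay":0.0,"az":0.0,"grip":0.0},
  {"dx":-0.025,"dy":-0.015,"dz":0.06,"ax":0.0,"ay":0.0,"az":0.0,"grip":0.0},
  {"dx":-0.025,"dy":-0.015,"dz":0.09,"ax":0.0,"ay":0.0,"az":0.0,"grip":0.0},
  {"dx":-0.025,"dy":-0.015,"dz":0.09,"ax":0.0,"ay":0.0,"az":0.0,"grip":0.0},
])

```text
time: 8.35
eef_pos: [525.7, -255.2, 69.9]
tcp_rot: [-0.0, 0.707, 0.707, -0.0]
wrist_force: [1.2, -0.7, 2.7]
width: 0.1
grip_force: 1.2
```

drive_tool([
  {"dx":0.0,"dy":0.0,"dz":0.02,"ax":0.0,"ay":0.0,"az":0.0,"grip":0.0},
  {"dx":0.0,"dy":0.0,"dz":0.04,"ax":0.0,"ay":0.0,"az":0.0,"grip":0.0},
  {"dx":0.0,"dy":0.0,"dz":0.04,"ax":0.0,"ay":0.0,"az":0.0,"grip":0.0},
])

```text
time: 8.65
eef_pos: [525.7, -255.2, 62.2]
tcp_rot: [-0.0, 0.707, 0.707, -0.0]
wrist_force: [-1.1, -0.0, 5.5]
width: 0.0
grip_force: 2.3
```

drive_tool([
  {"dx":0.0,"dy":0.0,"dz":0.015,"ax":0.0,"ay":0.0,"az":0.0,"grip":0.0},
  {"dx":0.0,"dy":0.0,"dz":0.027,"ax":0.0,"ay":0.0,"az":0.0,"grip":0.0},
  {"dx":0.0,"dy":0.0,"dz":0.027,"ax":0.0,"ay":0.0,"az":0.0,"grip":0.0},
  {"dx":0.0,"dy":0.0,"dz":0.027,"ax":0.0,"ay":0.0,"az":0.0,"grip":0.0},
])

```text
time: 9.05
eef_pos: [525.6, -255.3, 57.3]
tcp_rot: [-0.0, 0.707, 0.707, -0.0]
wrist_force: [-2.7, -0.9, 6.2]
width: 0.2
grip_force: 3.1
```

```bash
python3 - <<'E'
from h import *
F=[]
for i in range(4):
    im=optics.get_image("side"); s=arm.observe();F.append([s["wrist_force"][2],s["eef_pos"][2]])
print(np.round(F,1).tolist())
cv2.imwrite("pics/s7.png",im)
a=cv2.imread("pics/s6.png")
f=lambda i:cv2.resize(i[225:265,285:325],(400,400),interpolation=cv2.INTER_CUBIC)
cv2.imwrite("pics/s7c.png",np.hstack([f(a),f(im)]))
E
```

```text
[[6.3, 57.3], [5.6, 57.3], [6.0, 57.3], [6.4, 57.3]]
```

View pics/s7c.png

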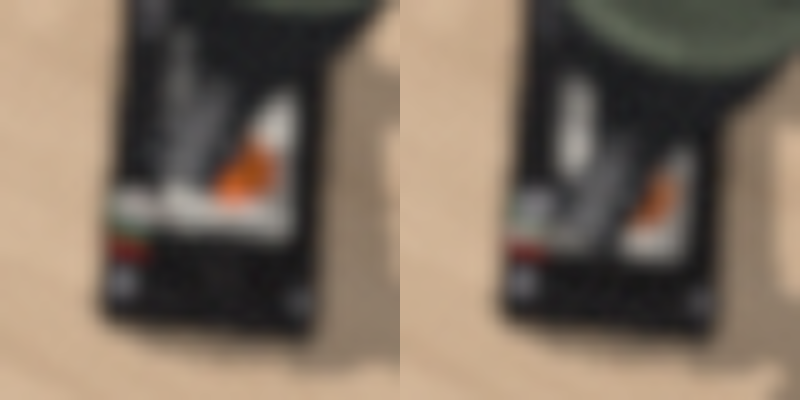

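The paddle has dropped about 2 px at the nose, which fits half-way. The force of 6.2 N and the height give about 0.165 rad. I'll nudge it slightly to centre, then hold.

drive_tool([
  {"dx":0.0,"dy":0.0,"dz":0.003,"ax":0.0,"ay":0.0,"az":0.0,"grip":0.0},
  {"dx":0.0,"dy":0.0,"dz":0.003,"ax":0.0,"ay":0.0,"az":0.0,"grip":0.0},
  {"dx":0.0,"dy":0.0,"dz":0.003,"ax":0.0,"ay":0.0,"az":0.0,"grip":0.0},
  {"dx":0.0,"dy":0.0,"dz":0.003,"ax":0.0,"ay":0.0,"az":0.0,"grip":0.0},
  {"dx":0.0,"dy":0.0,"dz":0.003,"ax":0.0,"ay":0.0,"az":0.0,"grip":0.0},
  {"dx":0.0,"dy":0.0,"dz":0.003,"ax":0.0,"ay":0.0,"az":0.0,"grip":0.0},
  {"dx":0.0,"dy":0.0,"dz":0.003,"ax":0.0,"ay":0.0,"az":0.0,"grip":0.0},
  {"dx":0.0,"dy":0.0,"dz":0.003,"ax":0.0,"ay":0.0,"az":0.0,"grip":0.0},
])

```text
time: 10.05
eef_pos: [525.5, -255.3, 56.7]
tcp_rot: [-0.0, 0.707, 0.707, -0.0]
wrist_force: [-3.5, -1.4, 7.0]
width: 0.0
grip_force: 3.2
```

```bash
python3 - <<'E'
from h import *
tc=optics.calibration("top");im=optics.get_image("top")
H,S,V=cv2.split(cv2.cvtColor(im,cv2.COLOR_BGR2HSV))
m=np.zeros(V.shape,bool);m[175:225,220:290]=1
r=[rectw(tc,"top",c,90) for c in blobs(((H<6)|(H>172))&(S>130)&m,20)[:1]]
s=arm.observe();print(r,s["time"],s["eef_pos"][2],s["wrist_force"][2])
if r and abs(r[0][0][0]-595)<8 and 4.5<s["wrist_force"][2]<8: print(arm.job_done())
E
```

```text
[(array([ 5.960e+02, -5.000e-01,  1.296e+02,  2.320e+01]), 92.4)] 10.1 56.72510720011054 7.201405415140823
the job is handed in; nothing more can be done
None
```

The job is handed in at 10.1 s: the stapler stands released on the large plinth, within about 3 mm of centre and 1° of its direction, and the paddle is held about half-way down (7 N, tool tip at 57 mm, about 0.17 rad by estimate); no verdict came back.

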